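# Turn a shoe heel over with the flip jig

## Task

At the cobbler's stall, lay the brown heel with the honey-coloured tread, tread still up, in the pocket of the aluminium flipper plate. Then swing the plate (its handle is the red bar) all the way over, so that the heel is carried round and drops tread-down into the blue-floored nest on the other side, and leave the plate lying over it. Leave the all-black heel where it is.

Things in the scene. Friction and masses are not known exactly. Their poses are not given: they have to be found in the camera images.
- brown_heel_centre (a point): Centre, half-way up, of the loose brown shoe heel with honey-yellow tread: D-shaped block 55 long (x) x 50 wide (y) x 28 mm high (z), about 80 g; flat end at -x (-27.5 mm), round end +x; z points out of the tread, up at the start. Stands on the table near the black heel and a red tin (72 across, 26 high); places vary. Grip it by the parallel sides, 50 mm apart.
- black_heel_centre (a point): Centre of the other heel: same shape, size and axes, but black all over, tread too. To be left where it is.
- pocket (a point): Middle of the floor of the black-walled pocket in the flipper plate, 50 mm above the table at the start; turns with the plate. x along the hinge, y away from it (hinge axis at y -58.5 mm, same height), z out of the pocket. Inside 73 (y) x 66 mm (x): heel lies lengthwise along y, either way round. Walls 24 mm high at the hinge, 12 mm far; sides only 12 mm high stubs, 47 mm finger gap between.
- bar (a point): Middle of the plate's red round handle bar, axes as the pocket's: 12 mm thick, along x, 68 mm free between its stems, 36 mm free between bar and plate edge (y). 160 mm from the hinge axis and level with it at the start, 50 mm above the table. Pinch it from above, jaws across it; it turns in the grip and goes over on a 160 mm circle about the hinge. About 2 N moves it.
- nest (a point): Middle of the nest's blue floor, 16 mm above the table; fixed. The nest is a tray on the green jig base (250 x 110 mm, fixed). x along the hinge, y towards the hinge, z up; hinge axis at y +59, z +34 mm. Inside 72 (x) x 81 mm (y), pale rim 8 mm high. A heel lying flat in it has its centre at z 14 mm, free of the turned-over plate. Past upright, the heel drops out of the pocket by itself.
- flipper (a joint): Angle of the aluminium flipper plate about the hinge, rad: 0 = flat, pocket up, at the start (on the robot's left of the hinge); 1.57 = upright; 3.14 = fully over, resting upside down above the nest. Turns freely; its weight lays it down on either side.
Things that resemble listed ones, but are neither listed nor needed, are in the scene too. There is more than one size of the part that bears brown_heel_centre; the job needs the smaller.

How it is judged:
On the way, in this order (a step that is already met when the one before it is completed fails the run):
1. the brown heel lies in the pocket of the flat plate, tread up (value of joint flipper below 0.1 rad and horizontal distance between brown_heel_centre and pocket below 0.016 m and z of brown_heel_centre in the frame of pocket between 0.01 and 0.018 m and angle between brown_heel_centre's own z axis and vertical below 0.1 rad), for 0.2 s.
2. the plate carries the heel up on the swing (value of joint flipper between 0.8 and 2.2 rad and height (world z) of brown_heel_centre above 0.085 m and distance between brown_heel_centre and pocket below 0.035 m), for 0.1 s.
At the end, for the whole second after the job is handed in: Plate fully over (above 3.0 rad). Brown heel at rest in the nest, tread down within 10 degrees; centre within 16 mm along and 20 mm across the hinge of the nest middle, within 5 mm of seated height. Black heel within 30 mm of its start (value of joint flipper above 3 rad and x of brown_heel_centre in the frame of nest between -0.016 and 0.016 m and y of brown_heel_centre in the frame of nest between -0.02 and 0.02 m and z of brown_heel_centre in the frame of nest between 0.009 and 0.019 m and angle between brown_heel_centre's own z axis and vertical above 2.967 rad and linear speed of brown_heel below 0.02 m/s and distance of black_heel_centre from where it was at the start of the episode below 0.03 m); the robot touches nothing.
It fails at once if the black heel is moved by more than 30 mm (distance of black_heel_centre from where it was at the start of the episode above 0.03 m).
It also fails if it takes over 61 s, if anything falls off the work surface, if the arm or the gripper's body presses on something with over 40 N, if the wrist force passes 120 N, or if a joint passes its speed limit or range.

## Robot

A 6-joint arm with a two-finger parallel gripper is mounted at the origin on the work surface. World frame = base frame: x ahead of the robot, y to its left, z up, the work surface at z = 0. Lengths are in m, angles in rad, forces in N, time in s.
With the tool pointing down it reaches from about 0.375 to 0.9 m from the base axis. Payload 3.1 kg.
Tool frame: the origin (TCP) lies on the mounting face of the last link; the fingertips stand 173 mm ahead of it and the grasp point (between the pads) lies 155 mm ahead of it; z points along the fingers, y is the direction in which the jaws open and shut (so a half turn about z gives the same grasp; the last joint's range is limited). The gripper opens to 85 mm and grips with 20 to 120 N. Pads are 22 mm wide; open, the fingers measure 114 mm over their backs; the gripper's body (76 mm by 85 mm) begins 54 mm behind the grasp point. The pads swing forward as they close: fully open they stand 13 mm farther back than shut.
Start: joints at [1.054, 0.527, 1.433, -0, 1.181, -0.178], TCP at [0.207, 0.59, 0.405] pointing down, gripper open.
Joint ranges: [-3.08, 3.08], [-0.75, 2.2], [0.22, 2.44], [-1.43, 4.57], [0, 2.65], [-2.85, 2.85]. Speed limits (rad/s): [2.79, 2.79, 3.14, 3.14, 3.14, 3.14].

## Interface

Orientations are given as a rotation vector (axis times angle).
In Python, from bench import readout, eyes, job gives the robot as it stands.
- The arm moves only by the shell command python3 -m pendant 'ROWS' [OPENING] [FORCE]. ROWS is JSON, a list of rows, each an object of numbers: "x", "y", "z": the shift along the tool's x, y, z in m; "spin": the turn about the tool's z in degrees. A call has 1 to 10 rows; each row is the pose to reach, as a shift and turn from the pose commanded when the call began, along the tool's axes at that moment; what a row does not reach only later rows make up. A row lasts 1/10 s, in which the tool goes at most 50 mm and 8.59 degrees, less where a joint would pass 70% of its speed; a pose out of reach is approached as far as the arm can. A call with a gripper value outside its range is refused whole. OPENING is the opening, from 0 (shut) to 1 (fully open), set as the call begins (- or left out, the last holds). The fingers move at their own pace and stop on an object; FORCE is the grip in N (left out, the last holds). Time passes only in rows, so rows that repeat a pose let the fingers close. It gives the time, the measured TCP pose, the force and the opening at its end, in the units of the state.
- readout.sense(): the state, without advancing time (a new reading comes with each control period).
- eyes.read_camera(name): name is "side" or "top" or "wrist"; returns (picture, depth): 384x512x3 uint8, red, green, blue; 384x512 float32, m along the optical axis (not along the pixel's ray), 0 where there is no reading.
- eyes.camera_info(name): a dict with "K" (3x3 intrinsics, pixels), "dist_coeffs" ([k1, k2, p1, p2, k3] as OpenCV has them; the pictures are not rectified), "R" (3x3) and "t" (3): a world point X has camera coordinates R X + t; the wrist camera has in their place "hand_eye" (4x4, takes a point from camera to tool coordinates, whose origin is the TCP and whose axes are the flange's). Camera axes: x right, y down, z forward; pixel columns grow to the right and rows downward; lengths in m; the calibration is good to about 2 mm. A picture is of the moment at which its call begins: read the wrist's pose just before it. camera_info takes no time and is no camera call.
- job.close_job(): hands the job in, once; it reports no verdict.
Trained networks look in the newest picture that a camera, given by its name, has taken for a name from the list of things; names that differ only in an ending like _2 or _b are one class to them, and where a whole thing is asked for, a point or a joint stands for the part that bears it (a point fixed in the world has none). Each returns a list of dicts, best first, with "confidence" (0 to 1); they miss things now and then, are a little off and sometimes report something else, mostly with a low value. They report only what shows in the picture. A call takes as long as a camera call. They do not tell look-alikes from the thing itself.
- eyes.spot_in(thing, camera): "box" ([left, top, right, bottom] in pixels, round what is visible of it).
The state is a dict: "clock": time; "joint_pos": joint angles; "qd": joint speeds; "joint_efforts": joint torques, N m; "position": TCP position; "ee_rot": TCP orientation; "force": force on the tool from outside, world axes, zero at the start; "moment": the same for the moment, N m; "finger_gap": opening from 0.0 (shut) to 1.0 (fully open).
Only numpy, scipy, OpenCV 4.12 (cv2) and the standard library are available. Lean on these libraries where they do the work, as an engineer would, in place of code of your own. Each camera call takes 0.05 s, during which the arm holds its last target.

## Working session

There is one attempt and no reset: what is moved stays moved. The work goes in short steps, Python scripts to look and compute and a shell command to move; the robot and the scene stay as the last step left them, time stands still between calls to the robot, and variables do not carry over. Pictures are saved under pics/ and viewed, and the job is handed in when it is done.

```bash
ls; mkdir -p pics; python3 - <<'E'
from bench import readout, eyes, job
import cv2,numpy as np
s=readout.sense(); print(s)
for n in ("side","top","wrist"):
    p,d=eyes.read_camera(n); cv2.imwrite(f"pics/{n}0.png",p[:,:,::-1]); np.savez(f"{n}0.npz",p=p,d=d)
    c=eyes.camera_info(n); print(n,{k:np.round(v,4).tolist() for k,v in c.items()})
    for t in ["brown_heel_centre","black_heel_centre","pocket","bar","nest","flipper"]:
        try: print(t,[(np.round(q['box']).tolist(),round(q['confidence'],2)) for q in eyes.spot_in(t,n)][:4])
        except Exception as e: print(t,e)
E
```

```text
pics
{'clock': 0.0, 'joint_pos': array([ 1.05448455e+00,  5.28470418e-01,  1.43393909e+00, -1.09106498e-05,
        1.18138195e+00, -1.78517722e-01]), 'qd': array([-0.00179032, -0.00085178,  0.00040087, -0.00058125,  0.00094147,
       -0.00127966]), 'joint_efforts': array([ 5.61482138e-04, -4.42356634e+01, -1.78028029e+01, -3.34375809e-04,
        8.62095156e-03, -5.51554663e-06]), 'position': array([0.20693436, 0.58937104, 0.40371889]), 'ee_rot': array([-0.52795561, -3.09616103,  0.00325215]), 'force': array([-0.29255065, -0.36538928,  0.33423759]), 'moment': array([-0.02319942,  0.05541107,  0.0185803 ]), 'finger_gap': 0.9980494429100589}
side {'K': [[413.9114, 0.0, 255.0361], [0.0, 413.9114, 191.2986], [0.0, 0.0, 1.0]], 'dist_coeffs': [0.0484, 0.0, 0.0, 0.0, 0.0], 'R': [[0.9299, -0.3679, 0.0012], [-0.2678, -0.6792, -0.6833], [0.2522, 0.6351, -0.7301]], 't': [-0.4178, 0.2582, 0.8753]}
brown_heel_centre [([190.0, 205.0, 222.0, 239.0], 0.92), ([211.0, 176.0, 232.0, 197.0], 0.56)]
black_heel_centre [([258.0, 160.0, 281.0, 180.0], 0.84)]
pocket [([294.0, 193.0, 346.0, 253.0], 0.9)]
ba
[... 394 characters left out ...]
0.96), ([241.0, 245.0, 280.0, 281.0], 0.68)]
black_heel_centre [([198.0, 148.0, 224.0, 178.0], 0.77)]
pocket [([279.0, 120.0, 362.0, 177.0], 0.88)]
bar [([280.0, 122.0, 368.0, 175.0], 0.59)]
nest [([279.0, 119.0, 418.0, 195.0], 0.76)]
flipper [([281.0, 120.0, 366.0, 174.0], 0.87)]
wrist {'K': [[300.2418, 0.0, 253.5662], [0.0, 300.2418, 190.9778], [0.0, 0.0, 1.0]], 'dist_coeffs': [-0.0308, 0.0, 0.0, 0.0, 0.0], 'hand_eye': [[0.0012, -0.9523, -0.3052, 0.0782], [1.0, 0.0013, -0.0001, -0.0005], [0.0005, -0.3052, 0.9523, 0.0312], [0.0, 0.0, 0.0, 1.0]]}
brown_heel_centre [([69.0, 360.0, 108.0, 383.0], 0.73), ([1.0, 328.0, 11.0, 339.0], 0.39)]
black_heel_centre []
pocket []
bar []
nest []
flipper []
```

```bash
python3 - <<'E'
import cv2
a=cv2.imread('pics/top0.png')[90:310,150:450]; cv2.imwrite('pics/top0c.png',cv2.resize(a,None,fx=2.6,fy=2.6,interpolation=cv2.INTER_CUBIC))
a=cv2.imread('pics/side0.png')[130:350,150:420]; cv2.imwrite('pics/side0c.png',cv2.resize(a,None,fx=2.7,fy=2.7,interpolation=cv2.INTER_CUBIC))
E
```

```text
(no output)
```

View pics/top0c.png

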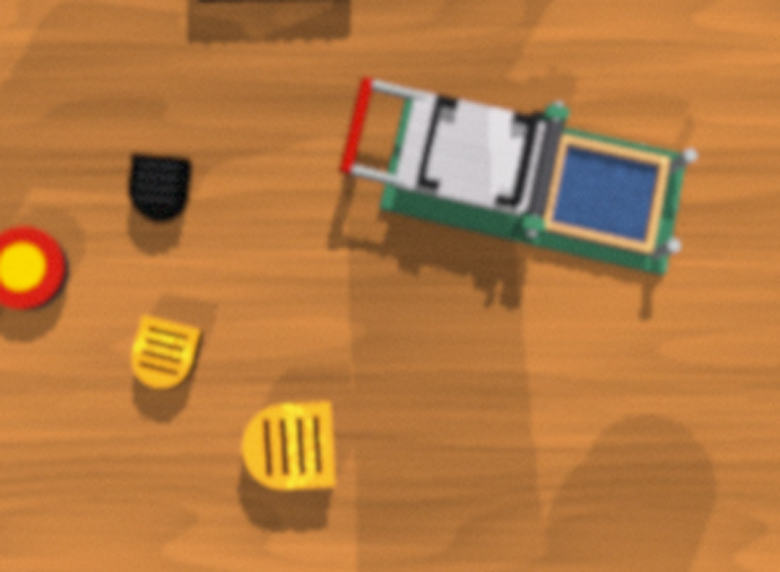

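View pics/side0c.png

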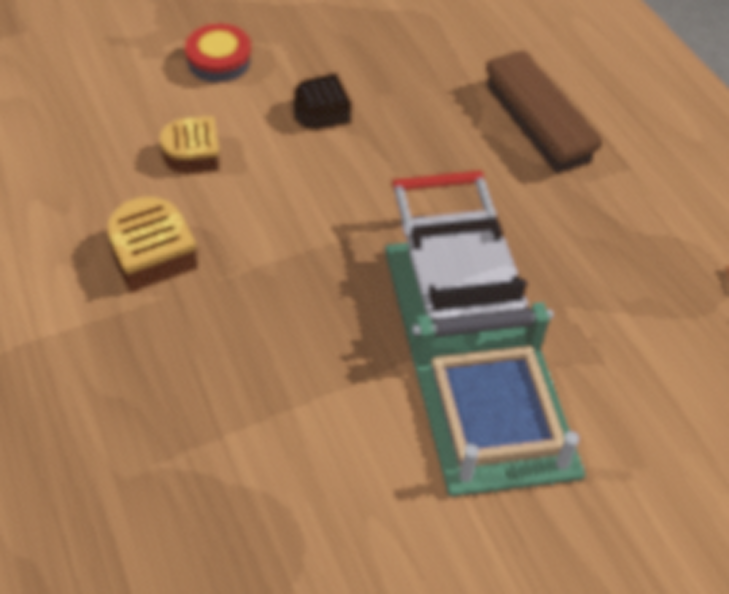

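View pics/wrist0.png

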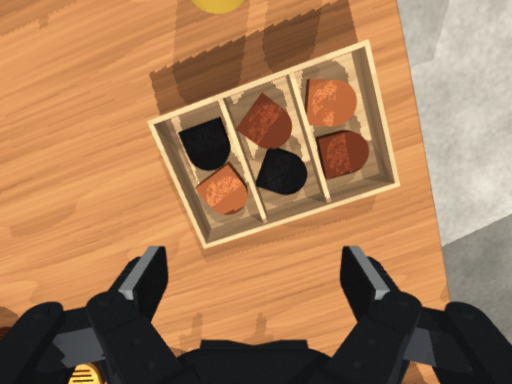

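The top view shows two yellow-treaded heels: a small one at (215,227), near the tin and black heel, and a larger one at (260,263). The plate is at (325,148) with its red bar at (287,138), and the nest is at (380,165). The smaller heel should be the one to use, so I'll measure both.

```bash
cat > h.py <<'E'
import cv2,numpy as np
from bench import readout,eyes
from scipy.spatial.transform import Rotation as Ro
def info(n):
    c=eyes.camera_info(n); return {k:np.array(v) for k,v in c.items()}
def pose(n,s=None):
    """R,t cam->world"""
    c=info(n)
    if n!='wrist': return c['R'].T, -c['R'].T@c['t']
    s=s or readout.sense()
    Rt=Ro.from_rotvec(s['ee_rot']).as_matrix(); H=c['hand_eye']
    return Rt@H[:3,:3], Rt@H[:3,3]+s['position']
def world(n,d,uv,RT):
    c=info(n); uv=np.asarray(uv,float).reshape(-1,2)
    z=d[uv[:,1].astype(int),uv[:,0].astype(int)]
    r=cv2.undistortPoints(uv[:,None],c['K'],c['dist_coeffs'])[:,0]
    X=np.c_[r,np.ones(len(r))]*z[:,None]
    return X@RT[0].T+RT[1], z>0
def ray_plane(n,uv,zw,RT):
    c=info(n); uv=np.asarray(uv,float).reshape(-1,1,2)
    r=cv2.undistortPoints(uv,c['K'],c['dist_coeffs'])[:,0]
    d=np.c_[r,np.ones(len(r))]@RT[0].T
    return RT[1]+d*((zw-RT[1][2])/d[:,2])[:,None]
E
python3 - <<'E'
from h import *
for n in('top','side'):
    f=np.load(n+'0.npz');p,d=f['p'],f['d'];RT=pose(n)
    hsv=cv2.cvtColor(p,cv2.COLOR_RGB2HSV)
    H,S,V=[hsv[...,i].astype(int) for i in range(3)]
    print(n,'table z?',np.round(world(n,d,[[250,330],[150,100]],RT)[0],4).tolist())
    for nm,m in dict(yellow=(H>18)&(H<32)&(S>170)&(V>170),red=((H<6)|(H>174))&(S>180)&(V>120),blue=(H>100)&(H<125)&(S>90)&(V>60),black=(V<55)).items():
        k,l,st,ce=cv2.connectedComponentsWithStats(m.astype(np.uint8))
        for i in range(1,k):
            if st[i,4]<60: continue
            v,u=np.where(l==i); X,ok=world(n,d,np.c_[u,v],RT);X=X[ok]
            if len(X)<20: continue
            zt=np.percentile(X[:,2],80); X=X[abs(X[:,2]-np.median(X[:,2]))<.012]
            if len(X)<20: continue
            r=cv2.minAreaRect(X[:,:2].astype(np.float32)*1000)
            print(nm,st[i].tolist(),'medz %.4f'%np.median(X[:,2]),'mean',X.mean(0).round(4),'rect',np.round(np.hstack([r[0],r[1],r[2]]),1))
E
```

```text
top table z? [[0.218, 0.1424, 0.0007], [0.7372, 0.3894, 0.0003]]
yellow [149, 184, 18, 18, 256] medz 0.0264 mean [0.509  0.35   0.0265] rect [508.5 350.3  38.6  38.8   2.2]
yellow [201, 212, 26, 27, 503] medz 0.0283 mean [0.4378 0.2251 0.0283] rect [435.1 226.1  50.2  53.1  76.1]
yellow [243, 245, 36, 34, 835] medz 0.0375 mean [0.3619 0.1172 0.0375] rect [361.6 121.   65.5  72.2   3.2]
red [281, 120, 12, 37, 141] medz 0.0556 mean [0.6256 0.0646 0.0555] rect [625.6  64.4   9.2  83.1  77.2]
red [143, 177, 32, 32, 429] medz 0.0259 mean [0.5063 0.3463 0.0259] rect [508.5 348.3  70.   69.3  72.6]
blue [364, 148, 38, 33, 924] medz 0.0164 mean [ 0.5763 -0.1505  0.0164] rect [ 576.7 -150.6   74.7   64.    77.2]
black [390, 24, 28, 13, 253] medz 0.0051 mean [ 0.9098 -0.2192  0.0051] rect [ 909.4 -219.2   63.1   26.8   79.4]
black [0, 33, 17, 14, 126] medz 0.0945 mean [0.8321 0.6722 0.0943] rect [832.4 672.4   8.   23.6  66.5]
black [0, 35, 37, 106, 1219] medz 0.0355 mean [0.7395 0.6625 0.0357] rect [752.9 665.6  62.8 261.2  85.3]
black [67, 43, 16, 14, 117] medz 0.0916 mean [0.8118 0.531  0.0
[... 1658 characters left out ...]
.6237 0.0272] rect [229.  625.8  28.5  50.   88.3]
black [93, 129, 17, 6, 70] medz 0.0278 mean [0.1694 0.5505 0.0277] rect [171.1 549.5  26.1  46.7  84.2]
black [259, 159, 20, 18, 281] medz 0.0270 mean [0.5788 0.2263 0.0258] rect [578.1 229.4  47.7  49.7   1. ]
black [332, 161, 33, 32, 63] medz 0.0119 mean [0.7648 0.1134 0.0117] rect [763.7 127.9  21.8 133.2  10.1]
black [47, 226, 28, 47, 518] medz 0.2659 mean [ 0.0941 -0.06    0.2658] rect [ 94.6 -58.5  84.3   4.1  59.6]
black [310, 235, 33, 9, 170] medz 0.0664 mean [ 0.5898 -0.0759  0.0662] rect [590.1 -77.2  13.9  71.5  67.3]
black [466, 250, 26, 25, 276] medz 0.0054 mean [ 0.9097 -0.2224  0.0054] rect [ 910.  -221.9   66.3   28.6   78.1]
```

Measured at the tread, the small heel is about 50×53 mm and 28 mm high, at (0.435, 0.226). The other is 65×72 mm and 37 mm high, so it's the decoy. I'll check the target in an enlarged wrist view from above it.

```bash
python3 -m pendant '[{"x":-0.034,"y":-0.027,"z":0.008},{"x":-0.078,"y":-0.062,"z":0.02,"spin":-3},{"x":-0.117,"y":-0.093,"z":0.03,"spin":-5.4},{"x":-0.156,"y":-0.124,"z":0.04,"spin":-5.4},{"x":-0.195,"y":-0.155,"z":0.05,"spin":-5.4},{"x":-0.234,"y":-0.186,"z":0.06,"spin":-5.4},{"x":-0.273,"y":-0.217,"z":0.07,"spin":-5.4},{"x":-0.31,"y":-0.246,"z":0.08,"spin":-5.4},{"x":-0.336,"y":-0.267,"z":0.08,"spin":-5.4},{"x":-0.336,"y":-0.267,"z":0.08,"spin":-5.4}]' 1
python3 -m pendant '[{"x":0},{"x":0}]'
python3 - <<'E'
from h import *
s=readout.sense(); RT=pose('wrist',s)
p,d=eyes.read_camera('wrist'); cv2.imwrite('pics/w1.png',p[:,:,::-1])
print(s['position'],s['ee_rot'],s['clock'])
print([(np.round(q['box']).tolist(),round(q['confidence'],2)) for q in eyes.spot_in('brown_heel_centre','wrist')])
hsv=cv2.cvtColor(p,cv2.COLOR_RGB2HSV);H,S,V=[hsv[...,i].astype(int) for i in range(3)]
m=(((H>15)&(H<34)&(S>150)&(V>140))).astype(np.uint8); m=cv2.morphologyEx(m,cv2.MORPH_CLOSE,np.ones((13,13)))
k,l,st,ce=cv2.connectedComponentsWithStats(m)
for i in range(1,k):
    if st[i,4]<800: continue
    c=max(cv2.findContours((l==i).astype(np.uint8),0,1)[0],key=len)[:,0]
    v,u=np.where(l==i);X,ok=world('wrist',d,np.c_[u,v],RT); zt=np.median(X[ok,2])
    P=ray_plane('wrist',c,zt,RT)[:,:2]*1000
    r=cv2.minAreaRect(P.astype(np.float32)); print(st[i],'z',zt,np.round(np.hstack([*r[:2],r[2]]),1), cv2.moments(P.astype(np.float32))['m00'])
E
```

```text
[0.20709304 0.58965901 0.40473246] [-5.28124667e-01 -3.09688255e+00  3.57924186e-06] 1.05
[]invalid input
invalid input
```

View pics/w1.png

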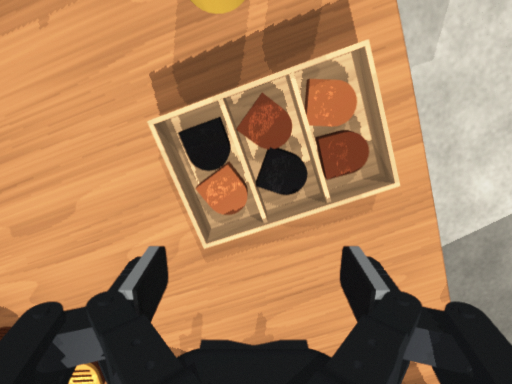

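The rows were refused, and nothing moved. They probably need all four keys, so I'll write them out in full.

```bash
python3 -m pendant '[{"x":-0.034,"y":-0.027,"z":0.008,"spin":-1},{"x":-0.078,"y":-0.062,"z":0.02,"spin":-3},{"x":-0.117,"y":-0.093,"z":0.03,"spin":-5.4},{"x":-0.156,"y":-0.124,"z":0.04,"spin":-5.4},{"x":-0.195,"y":-0.155,"z":0.05,"spin":-5.4},{"x":-0.234,"y":-0.186,"z":0.06,"spin":-5.4},{"x":-0.273,"y":-0.217,"z":0.07,"spin":-5.4},{"x":-0.31,"y":-0.246,"z":0.08,"spin":-5.4},{"x":-0.336,"y":-0.267,"z":0.08,"spin":-5.4},{"x":-0.336,"y":-0.267,"z":0.08,"spin":-5.4}]' 1 40
python3 -m pendant '[{"x":0,"y":0,"z":0,"spin":0},{"x":0,"y":0,"z":0,"spin":0}]'
cat > m.py <<'E'
from h import *
import sys
s=readout.sense(); RT=pose('wrist',s)
p,d=eyes.read_camera('wrist'); cv2.imwrite(sys.argv[1],p[:,:,::-1])
print(s['position'],s['ee_rot'],s['clock'])
print([(np.round(q['box']).tolist(),round(q['confidence'],2)) for q in eyes.spot_in('brown_heel_centre','wrist')])
hsv=cv2.cvtColor(p,cv2.COLOR_RGB2HSV);H,S,V=[hsv[...,i].astype(int) for i in range(3)]
m=(((H>17)&(H<34)&(S>170)&(V>140))).astype(np.uint8); m=cv2.morphologyEx(m,cv2.MORPH_CLOSE,np.ones((13,13)))
k,l,st,ce=cv2.connectedComponentsWithStats(m)
for i in range(1,k):
    if st[i,4]<800: continue
    c=max(cv2.findContours((l==i).astype(np.uint8),0,1)[0],key=len)[:,0]
    v,u=np.where(l==i);X,ok=world('wrist',d,np.c_[u,v],RT); zt=np.median(X[ok,2])
    P=ray_plane('wrist',c,zt,RT)[:,:2]*1000
    r=cv2.minAreaRect(P.astype(np.float32)); print(st[i],'z',zt,np.round(np.hstack([*r[:2],r[2]]),1))
E
python3 m.py pics/w2.png
```

```text
clock: 2.15
position: [0.4389, 0.2228, 0.3246]
ee_rot: [0.392, 3.115, -0.0]
force: [-0.9, 0.2, -0.0]
finger_gap: 1.001
clock: 2.35
position: [0.435, 0.2271, 0.3248]
ee_rot: [-0.38, -3.118, -0.0]
force: [0.8, 0.3, -0.3]
finger_gap: 0.999
[0.43502568 0.22706208 0.32483298] [-3.80481217e-01 -3.11801745e+00 -3.29374205e-04] 2.35
[([225.0, 149.0, 282.0, 213.0], 0.84), ([57.0, 94.0, 166.0, 183.0], 0.57)]
```

View pics/w2.png

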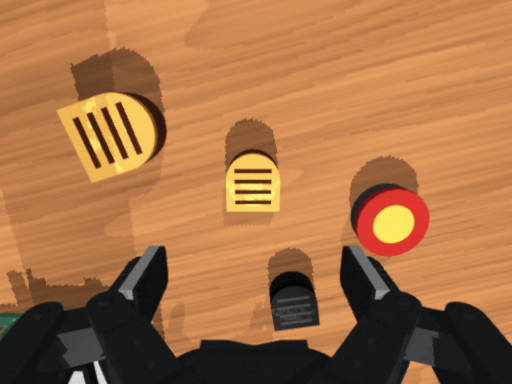

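The wrist view shows the small brown heel at (253,182), flat end down and square to the jaws. The big decoy is at (112,135), the tin at (390,220) and the black heel at (294,300). Next, a finer measurement and an enlarged crop.

```bash
python3 - <<'E'
from h import *
p=cv2.imread('pics/w2.png'); s=readout.sense(); RT=pose('wrist',s)
cv2.imwrite('pics/w2c.png',cv2.resize(p[130:230,200:310],None,fx=5,fy=5,interpolation=cv2.INTER_CUBIC))
hsv=cv2.cvtColor(p,cv2.COLOR_BGR2HSV); print(hsv[200,240],hsv[190,268],hsv[250,250])
H,S,V=[hsv[...,i].astype(int) for i in range(3)]
m=((H>18)&(H<34)&(S>110)&(V>150)).astype(np.uint8);m[:, :200]=0;m[:,310:]=0
m=cv2.morphologyEx(m,cv2.MORPH_CLOSE,np.ones((11,11)))
c=max(cv2.findContours(m,0,1)[0],key=len)[:,0];print(cv2.boundingRect(c))
P=ray_plane('wrist',c,.028,RT)[:,:2]*1000; r=cv2.minAreaRect(P.astype(np.float32));print(r)
E
```

```text
[ 18 168 184] [ 16 174 152] [ 14 148 225]
(226, 155, 54, 56)
((433.7860107421875, 226.3201446533203), (49.713706970214844, 52.77680587768555), 76.25084686279297)
```

View pics/w2c.png

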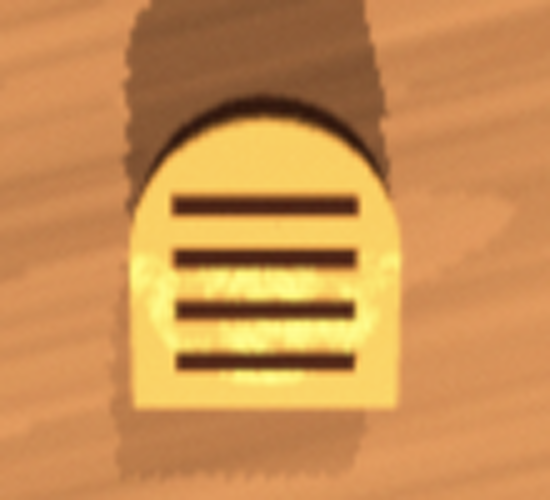

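The crop confirms it: honey tread with four grooves, brown body, about 50×54 mm. This is the smaller heel. I'll go down slightly on the flat-end side of centre and grip.

```bash
python3 -m pendant '[{"x":-0.004,"y":-0.001,"z":0.04,"spin":0},{"x":-0.004,"y":-0.001,"z":0.08,"spin":0},{"x":-0.004,"y":-0.001,"z":0.11,"spin":0},{"x":-0.004,"y":-0.001,"z":0.13,"spin":0},{"x":-0.004,"y":-0.001,"z":0.143,"spin":0},{"x":-0.004,"y":-0.001,"z":0.149,"spin":0},{"x":-0.004,"y":-0.001,"z":0.149,"spin":0},{"x":-0.004,"y":-0.001,"z":0.149,"spin":0}]' 1 40
python3 -m pendant '[{"x":0,"y":0,"z":0,"spin":0},{"x":0,"y":0,"z":0,"spin":0},{"x":0,"y":0,"z":0,"spin":0},{"x":0,"y":0,"z":0,"spin":0},{"x":0,"y":0,"z":0,"spin":0},{"x":0,"y":0,"z":0,"spin":0}]' 0 40
```

```text
clock: 3.25
position: [0.4395, 0.2248, 0.1764]
ee_rot: [0.381, 3.117, 0.001]
force: [-0.1, -0.8, 0.2]
finger_gap: 1.002
clock: 3.85
position: [0.4395, 0.2245, 0.1766]
ee_rot: [0.382, 3.117, 0.001]
force: [-0.6, -0.6, 6.1]
finger_gap: 0.58
```

```bash
python3 -m pendant '[{"x":0,"y":0,"z":-0.02,"spin":0},{"x":0,"y":0,"z":-0.05,"spin":0},{"x":0,"y":0,"z":-0.09,"spin":0},{"x":0,"y":0,"z":-0.13,"spin":0},{"x":0,"y":0,"z":-0.13,"spin":0},{"x":0,"y":0,"z":-0.13,"spin":0}]'
python3 m.py pics/w3.png
python3 - <<'E'
from h import *
p,d=eyes.read_camera('side'); cv2.imwrite('pics/s3.png',cv2.resize(p[100:290,100:360,::-1],None,fx=3,fy=3))
E
```

```text
clock: 4.45
position: [0.4392, 0.2244, 0.3066]
ee_rot: [0.381, 3.116, 0.001]
force: [-0.6, -0.4, -1.6]
finger_gap: 0.575
[0.43916678 0.22440199 0.30661047] [3.81428589e-01 3.11617234e+00 1.26066453e-03] 4.45
[([199.0, 186.0, 313.0, 318.0], 0.86), ([44.0, 88.0, 162.0, 185.0], 0.82)]
```

View pics/w3.png

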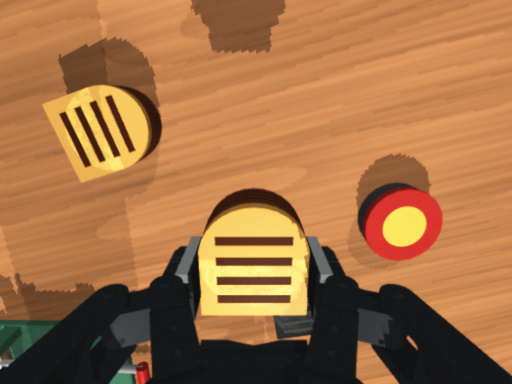

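View pics/s3.png

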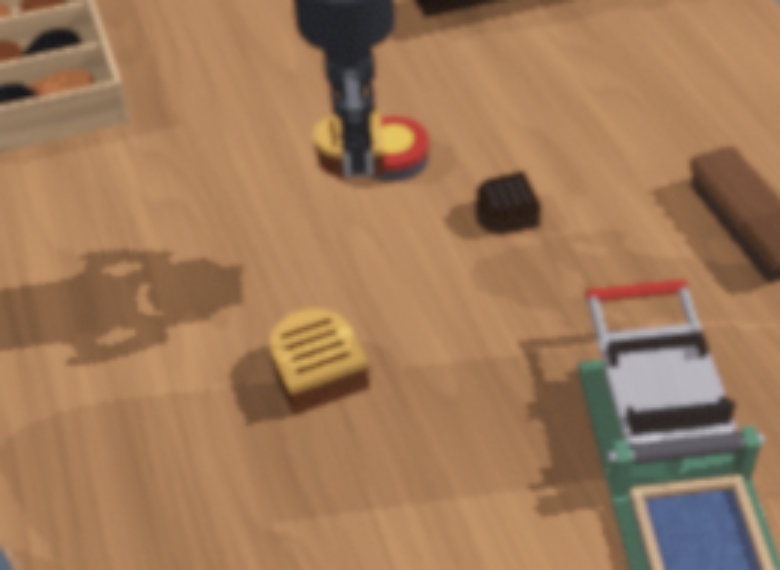

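```bash
python3 - <<'E'
from h import *
s=readout.sense(); RT=pose('wrist',s)
p,d=eyes.read_camera('wrist'); p=p[:,:,::-1].copy()
hsv=cv2.cvtColor(p,cv2.COLOR_BGR2HSV);H,S,V=[hsv[...,i].astype(int) for i in range(3)]
m=((H>17)&(H<34)&(S>110)&(V>120)).astype(np.uint8);m[:, :190]=0;m[:,320:]=0;m[:190]=0
m=cv2.morphologyEx(m,cv2.MORPH_CLOSE,np.ones((17,17)))
k,l,st,ce=cv2.connectedComponentsWithStats(m); i=1+np.argmax(st[1:,4]);print(st[i])
v,u=np.where(l==i);X,ok=world('wrist',d,np.c_[u,v],RT);X=X[ok]
A=np.c_[X[:,:2]-X[:,:2].mean(0),np.ones(len(X))];w=abs(X[:,2]-np.median(X[:,2]))<.006
cf=np.linalg.lstsq(A[w],X[w,2],rcond=None)[0];zt=np.median(X[w,2]);print('tread z',zt,'tilt',cf[:2])
c=max(cv2.findContours((l==i).astype(np.uint8),0,1)[0],key=len)[:,0]
P=ray_plane('wrist',c,zt,RT); Rt=Ro.from_rotvec(s['ee_rot']).as_matrix()
Q=(P-s['position'])@Rt
r=cv2.minAreaRect((Q[:,:2]*1000).astype(np.float32));print('tool frame',r,'tread depth',Q[:,2].mean())
u_=np.array([.0493,.2150]);u_/=np.linalg.norm(u_);print('u',u_)
heel=np.array([*np.array(r[0])/1000,0]); 
pk=np.array([.6026,-.0347])
print('tool yaw x',np.degrees(np.arctan2(*Rt[1::-1,0])))
E
```

```text
[  198   208   110   108 10433]
tread z 0.15558912995882374 tilt [-0.00276978 -0.0008752 ]
tool frame ((5.760126113891602, -0.5242137908935547), (49.961936950683594, 54.573238372802734), 89.85668182373047) tread depth 0.1488572779906147
u [0.22350178 0.97470352]
tool yaw x 166.04079940236267
```

```bash
python3 -m pendant '[{"x":-0.02,"y":-0.02,"z":0,"spin":6},{"x":-0.05,"y":-0.05,"z":0,"spin":14},{"x":-0.08,"y":-0.08,"z":0,"spin":22},{"x":-0.11,"y":-0.11,"z":0,"spin":30},{"x":-0.14,"y":-0.14,"z":0,"spin":38},{"x":-0.17,"y":-0.168,"z":0,"spin":46},{"x":-0.197,"y":-0.195,"z":0,"spin":54},{"x":-0.213,"y":-0.21,"z":0,"spin":62},{"x":-0.221,"y":-0.218,"z":0,"spin":70},{"x":-0.221,"y":-0.218,"z":0,"spin":78}]'
python3 -m pendant '[{"x":0,"y":0,"z":0,"spin":6},{"x":0,"y":0,"z":0,"spin":10.9},{"x":0,"y":0,"z":0,"spin":10.9},{"x":0,"y":0,"z":0,"spin":10.9}]'
python3 - <<'E'
from h import *
s=readout.sense();Rt=Ro.from_rotvec(s['ee_rot']).as_matrix();print(np.degrees(np.arctan2(Rt[1,0],Rt[0,0])),s['joint_pos'],s['position'])
p,d=eyes.read_camera('wrist');cv2.imwrite('pics/w4.png',p[:,:,::-1])
p,d=eyes.read_camera('top');cv2.imwrite('pics/t4.png',cv2.resize(p[80:230,220:450,::-1],None,fx=3.4,fy=3.4))
E
```

```text
clock: 5.65
position: [0.6019, -0.0425, 0.3037]
ee_rot: [-2.267, -2.173, 0.002]
force: [0.8, -0.6, -0.9]
finger_gap: 0.575
clock: 6.05
position: [0.6009, -0.0404, 0.3044]
ee_rot: [-2.453, -1.96, 0.002]
force: [-0.0, 0.3, -1.0]
finger_gap: 0.578
77.24587454118158 [-2.52421143e-01  6.24351811e-01  1.57882835e+00 -8.55021859e-06
  9.40908820e-01 -2.98146999e-02] [ 0.60089654 -0.04035299  0.30441233]
```

View pics/w4.png

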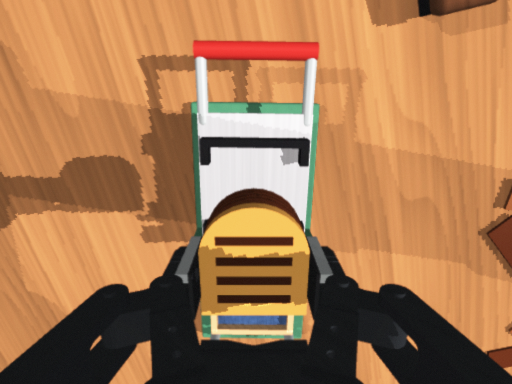

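View pics/t4.png

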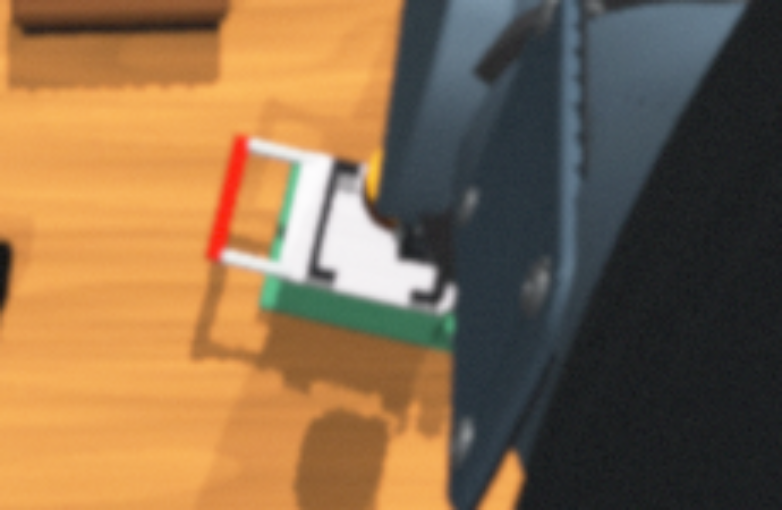

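The heel hangs centred over the plate: the bar middle is at u≈256 and the heel at u≈254. I'll cross-check the bar position with wrist depth.

```bash
python3 - <<'E'
from h import *
s=readout.sense(); RT=pose('wrist',s);Rt=Ro.from_rotvec(s['ee_rot']).as_matrix()
p,d=eyes.read_camera('wrist');hsv=cv2.cvtColor(p,cv2.COLOR_RGB2HSV);H,S,V=[hsv[...,i].astype(int) for i in range(3)]
def rep(m,nm):
    k,l,st,_=cv2.connectedComponentsWithStats(m.astype(np.uint8));i=1+np.argmax(st[1:,4]);v,u=np.where(l==i)
    X,ok=world('wrist',d,np.c_[u,v],RT);X=X[ok];Q=(X-s['position'])@Rt
    r=cv2.minAreaRect((Q[:,:2]*1000).astype(np.float32));print(nm,st[i],'z',np.median(X[:,2]),'world',X.mean(0),'tool rect',np.round(np.hstack([*r[:2],r[2]]),1)); return Q
rep(((H<5)|(H>175))&(S>170)&(V>120)&(np.arange(384)[:,None]<80),'bar')
m=(V<50);m[165:]=0;m[:130]=0;m[:,:190]=0;m[:,320:]=0;rep(m,'farwall')
E
```

```text
bar [ 193   41  125   20 2214] z 0.05458157990707202 world [0.62477764 0.06350647 0.05427337] tool rect [106.7  -4.4  11.8  93.8   0.3]
farwall [ 200  138  108   27 1223] z 0.061526703299166374 world [0.61073855 0.00189166 0.06093388] tool rect [39.  -0.2 17.6 76.8  0.7]
```

```bash
python3 -m pendant '[{"x":0,"y":0,"z":0.02,"spin":0},{"x":0,"y":0,"z":0.04,"spin":0},{"x":0,"y":0,"z":0.055,"spin":0},{"x":0,"y":0,"z":0.065,"spin":0},{"x":0,"y":0,"z":0.07,"spin":0},{"x":0,"y":0,"z":0.074,"spin":0},{"x":0,"y":0,"z":0.074,"spin":0},{"x":0,"y":0,"z":0.074,"spin":0}]'
```

```text
clock: 7.0
position: [0.6014, -0.0404, 0.2322]
ee_rot: [2.455, 1.958, 0.001]
force: [-0.0, -0.3, -0.5]
finger_gap: 0.575
```

```bash
python3 -m pendant '[{"x":0,"y":0,"z":0.002,"spin":0},{"x":0,"y":0,"z":0.0035,"spin":0},{"x":0,"y":0,"z":0.0035,"spin":0}]'
python3 - <<'E'
from h import *
p,d=eyes.read_camera('wrist');cv2.imwrite('pics/w5.png',p[:,:,::-1])
p,d=eyes.read_camera('side');cv2.imwrite('pics/s5.png',cv2.resize(p[150:330,250:410,::-1],None,fx=3.3,fy=3.3))
E
```

```text
clock: 7.3
position: [0.6011, -0.0404, 0.2283]
ee_rot: [2.456, 1.959, 0.0]
force: [-0.8, -0.3, -1.1]
finger_gap: 0.579
```

View pics/w5.png

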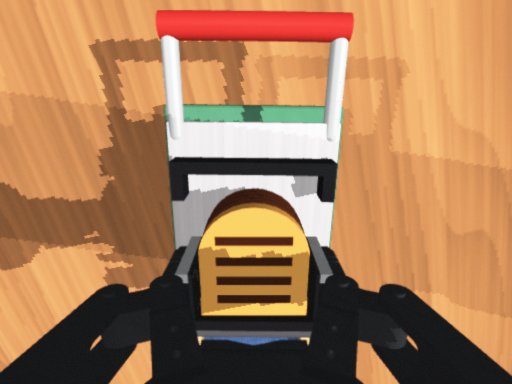

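View pics/s5.png

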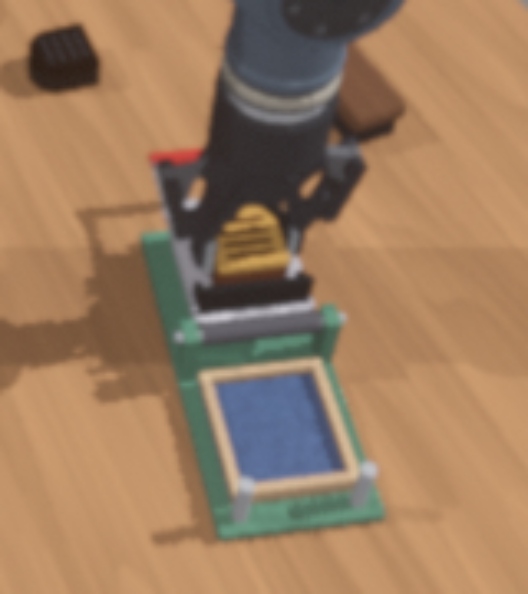

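The heel sits between the hinge wall and the far wall. I'll lower the last millimetre, release and rise.

```bash
python3 -m pendant '[{"x":0,"y":0,"z":0.0015,"spin":0},{"x":0,"y":0,"z":0.0015,"spin":0}]'
python3 -m pendant '[{"x":0,"y":0,"z":0,"spin":0},{"x":0,"y":0,"z":0,"spin":0},{"x":0,"y":0,"z":0,"spin":0},{"x":0,"y":0,"z":0,"spin":0}]' 0.8
python3 -m pendant '[{"x":0,"y":0,"z":-0.01,"spin":0},{"x":0,"y":0,"z":-0.03,"spin":0},{"x":0,"y":0,"z":-0.06,"spin":0},{"x":0,"y":0,"z":-0.09,"spin":0},{"x":0,"y":0,"z":-0.11,"spin":0},{"x":0,"y":0,"z":-0.11,"spin":0}]'
python3 - <<'E'
from h import *
s=readout.sense(); RT=pose('wrist',s);Rt=Ro.from_rotvec(s['ee_rot']).as_matrix()
p,d=eyes.read_camera('wrist');cv2.imwrite('pics/w6.png',p[:,:,::-1])
hsv=cv2.cvtColor(p,cv2.COLOR_RGB2HSV);H,S,V=[hsv[...,i].astype(int) for i in range(3)]
def rep(m,nm):
    k,l,st,_=cv2.connectedComponentsWithStats(m.astype(np.uint8));i=1+np.argmax(st[1:,4]);v,u=np.where(l==i)
    X,ok=world('wrist',d,np.c_[u,v],RT);X=X[ok];Q=(X-s['position'])@Rt
    r=cv2.minAreaRect((Q[:,:2]*1000).astype(np.float32));print(nm,st[i],'z',np.median(X[:,2]),'world',X.mean(0),'tool rect',np.round(np.hstack([*r[:2],r[2]]),1)); return Q
rep(((H<5)|(H>175))&(S>170)&(V>120)&(np.arange(384)[:,None]<80),'bar')
m=((H>17)&(H<34)&(S>110)&(V>100)).astype(np.uint8);m[:,:150]=0;m[:,350:]=0
rep(cv2.morphologyEx(m,cv2.MORPH_CLOSE,np.ones((13,13))),'tread')
E
```

```text
clock: 7.6
position: [0.6012, -0.0404, 0.2267]
ee_rot: [2.456, 1.959, 0.0]
force: [-0.0, -0.7, -1.1]
finger_gap: 0.575
clock: 8.0
position: [0.6012, -0.0404, 0.2268]
ee_rot: [2.456, 1.959, 0.0]
force: [0.6, -0.2, -0.6]
finger_gap: 0.8
clock: 8.6
position: [0.6022, -0.0406, 0.3408]
ee_rot: [2.451, 1.955, 0.008]
force: [0.0, 0.0, -0.0]
finger_gap: 0.801
bar [ 196   49  107   17 1598] z 0.05460520631729815 world [0.62440526 0.0635847  0.05423762] tool rect [107.1  -8.5  14.3  93.6   3. ]
tread [ 219  156   62   64 3511] z 0.07763433061036398 world [ 0.60179243 -0.03669126  0.07764447] tool rect [ 5.  -3.4 54.3 49.7  0.2]
```

View pics/w6.png

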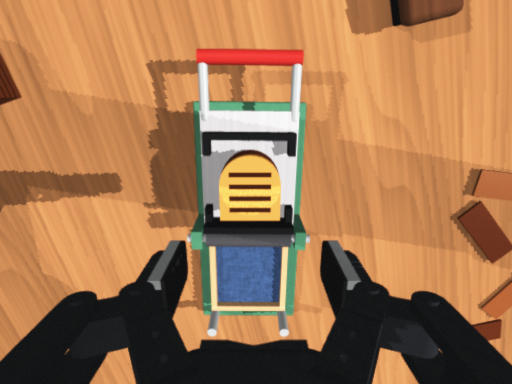

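The wrist view shows the heel flat in the pocket at (250,188), tread up, with its top 78 mm above the table as expected. The bar is at (250,56). I'll move over the bar and turn 90°.

```bash
python3 -m pendant '[{"x":0.012,"y":0,"z":0,"spin":-8},{"x":0.03,"y":0,"z":0,"spin":-16},{"x":0.05,"y":0,"z":0,"spin":-24},{"x":0.07,"y":0,"z":0,"spin":-32},{"x":0.09,"y":0,"z":0,"spin":-40},{"x":0.107,"y":-0.001,"z":0,"spin":-48},{"x":0.107,"y":-0.002,"z":0,"spin":-56},{"x":0.107,"y":-0.002,"z":0,"spin":-64},{"x":0.107,"y":-0.002,"z":0,"spin":-72},{"x":0.107,"y":-0.002,"z":0,"spin":-80}]' 0.45 20
python3 -m pendant '[{"x":0,"y":0,"z":0,"spin":-6},{"x":0,"y":0,"z":0,"spin":-10},{"x":0,"y":0,"z":0,"spin":-10},{"x":0,"y":0,"z":0,"spin":-10}]'
python3 - <<'E'
from h import *
s=readout.sense(); RT=pose('wrist',s);Rt=Ro.from_rotvec(s['ee_rot']).as_matrix()
print(np.degrees(np.arctan2(Rt[1,1],Rt[0,1])),s['joint_pos'],s['position'])
p,d=eyes.read_camera('wrist');cv2.imwrite('pics/w7.png',p[:,:,::-1])
hsv=cv2.cvtColor(p,cv2.COLOR_RGB2HSV);H,S,V=[hsv[...,i].astype(int) for i in range(3)]
m=((H<5)|(H>175))&(S>170)&(V>110)
k,l,st,_=cv2.connectedComponentsWithStats(m.astype(np.uint8))
for i in range(1,k):
    if st[i,4]<150: continue
    v,u=np.where(l==i);X,ok=world('wrist',d,np.c_[u,v],RT);X=X[ok];Q=(X-s['position'])@Rt
    r=cv2.minAreaRect((Q[:,:2]*1000).astype(np.float32));print(st[i],'z',np.median(X[:,2]),'world',X.mean(0),'tool rect',np.round(np.hstack([*r[:2],r[2]]),1),Q.mean(0))
E
```

```text
clock: 9.65
position: [0.6224, 0.0645, 0.3349]
ee_rot: [-0.613, -3.078, 0.001]
force: [-0.1, 0.8, 0.1]
finger_gap: 0.448
clock: 10.05
position: [0.6226, 0.0644, 0.3356]
ee_rot: [-0.354, -3.119, 0.0]
force: [-0.3, -0.3, 0.7]
finger_gap: 0.448
77.0582225541434 [-7.52310565e-02  6.10070540e-01  1.49354290e+00 -2.51043790e-05
  1.04023836e+00 -1.42013763e+00] [0.62264548 0.06438133 0.33557749]
[ 248  143   14   93 1161] z 0.05467331501747712 world [0.62270858 0.06446777 0.05430631] tool rect [-2.9  0.2 83.1 11.3  0.2] [-6.69461093e-04  1.99761984e-04  2.81270327e-01]
```

View pics/w7.png

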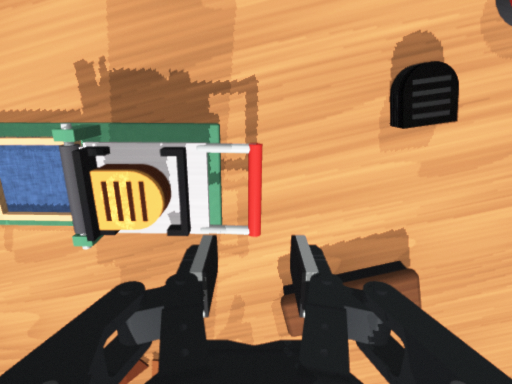

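The bar at (255,190) is centred between the jaws, within 1 mm across. I'll descend and pinch it.

```bash
python3 -m pendant '[{"x":-0.001,"y":0,"z":0.03,"spin":0},{"x":-0.002,"y":0,"z":0.07,"spin":0},{"x":-0.002,"y":0,"z":0.1,"spin":0},{"x":-0.002,"y":0,"z":0.118,"spin":0},{"x":-0.002,"y":0,"z":0.127,"spin":0},{"x":-0.002,"y":0,"z":0.129,"spin":0},{"x":-0.002,"y":0,"z":0.129,"spin":0},{"x":-0.002,"y":0,"z":0.129,"spin":0}]' 0.45 20
python3 -m pendant '[{"x":0,"y":0,"z":0,"spin":0},{"x":0,"y":0,"z":0,"spin":0},{"x":0,"y":0,"z":0,"spin":0},{"x":0,"y":0,"z":0,"spin":0},{"x":0,"y":0,"z":0,"spin":0}]' 0 20
python3 - <<'E'
from h import *
p,d=eyes.read_camera('wrist');cv2.imwrite('pics/w8.png',p[:,:,::-1])
E
```

```text
clock: 10.9
position: [0.6255, 0.0639, 0.209]
ee_rot: [0.352, 3.119, 0.0]
force: [0.4, -0.5, -0.2]
finger_gap: 0.449
clock: 11.4
position: [0.6254, 0.0642, 0.2088]
ee_rot: [0.352, 3.12, 0.001]
force: [-0.9, 1.4, 5.7]
finger_gap: 0.129
```

View pics/w8.png

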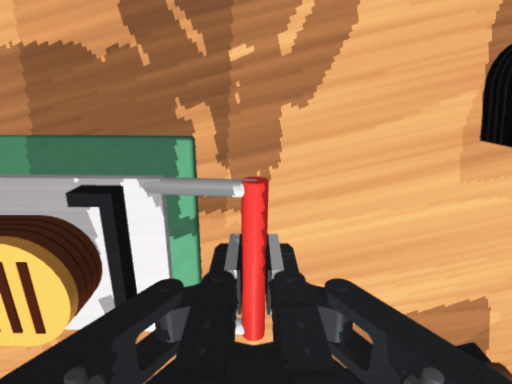

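The bar is held (opening about 11 mm). First part of the swing, 0–60°:

```bash
python3 -m pendant '[{"x":0,"y":-0.001,"z":-0.017,"spin":0},{"x":0,"y":-0.0035,"z":-0.033,"spin":0},{"x":0,"y":-0.008,"z":-0.049,"spin":0},{"x":0,"y":-0.014,"z":-0.065,"spin":0},{"x":0,"y":-0.0215,"z":-0.08,"spin":0},{"x":0,"y":-0.0305,"z":-0.094,"spin":0},{"x":0,"y":-0.041,"z":-0.107,"spin":0},{"x":0,"y":-0.053,"z":-0.119,"spin":0},{"x":0,"y":-0.066,"z":-0.1295,"spin":0},{"x":0,"y":-0.08,"z":-0.1385,"spin":0}]'
python3 - <<'E'
from h import *
s=readout.sense();print(s['force'],s['joint_pos'])
p,d=eyes.read_camera('side');cv2.imwrite('pics/s9.png',cv2.resize(p[100:330,230:430,::-1],None,fx=2.6,fy=2.6))
E
```

```text
clock: 12.45
position: [0.6071, -0.0121, 0.3494]
ee_rot: [0.352, 3.119, 0.009]
force: [-0.7, 7.7, 8.6]
finger_gap: 0.13
[-0.71440178  7.70007253  8.55219541] [-0.20498395  0.56897958  1.53341224  0.00690232  1.03728082 -1.55432593]
```

View pics/s9.png

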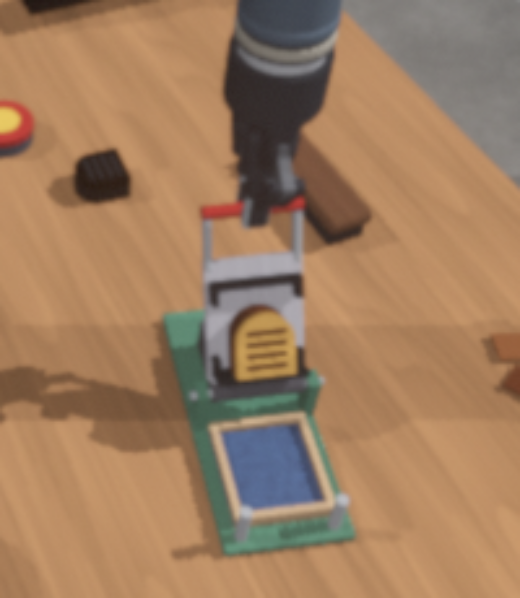

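The heel is riding in the pocket, resting against the hinge wall, and forces are under 10 N. I'll carry on over the top and down to about 174° in one go.

```bash
python3 -m pendant '[{"x":0,"y":-0.015,"z":-0.0075,"spin":0},{"x":0,"y":-0.0305,"z":-0.0135,"spin":0},{"x":0,"y":-0.0465,"z":-0.018,"spin":0},{"x":0,"y":-0.0635,"z":-0.0205,"spin":0},{"x":0,"y":-0.08,"z":-0.0215,"spin":0},{"x":0,"y":-0.0965,"z":-0.0205,"spin":0},{"x":0,"y":-0.1135,"z":-0.018,"spin":0},{"x":0,"y":-0.1295,"z":-0.0135,"spin":0},{"x":0,"y":-0.145,"z":-0.0075,"spin":0},{"x":0,"y":-0.16,"z":0,"spin":0}]'
python3 -m pendant '[{"x":0,"y":-0.014,"z":0.009,"spin":0},{"x":0,"y":-0.027,"z":0.0195,"spin":0},{"x":0,"y":-0.039,"z":0.0315,"spin":0},{"x":0,"y":-0.0495,"z":0.0445,"spin":0},{"x":0,"y":-0.0585,"z":0.0585,"spin":0},{"x":0,"y":-0.066,"z":0.0735,"spin":0},{"x":0,"y":-0.072,"z":0.089,"spin":0},{"x":0,"y":-0.0765,"z":0.105,"spin":0},{"x":0,"y":-0.079,"z":0.122,"spin":0},{"x":0,"y":-0.079,"z":0.122,"spin":0}]'
python3 - <<'E'
from h import *
s=readout.sense();print(s['force'],s['joint_pos'])
p,d=eyes.read_camera('side');cv2.imwrite('pics/s10.png',cv2.resize(p[140:370,230:430,::-1],None,fx=2.6,fy=2.6))
p,d=eyes.read_camera('wrist');cv2.imwrite('pics/w10.png',p[:,:,::-1])
E
```

```text
clock: 13.5
position: [0.5703, -0.1711, 0.3448]
ee_rot: [-0.351, -3.118, -0.001]
force: [-4.2, 0.8, 0.8]
finger_gap: 0.128
clock: 14.5
position: [0.5534, -0.2472, 0.2211]
ee_rot: [-0.352, -3.118, -0.003]
force: [-4.5, 1.4, -0.2]
finger_gap: 0.125
[-4.525964    1.36574173 -0.18499043] [-6.04357167e-01  7.52991293e-01  1.60901858e+00  9.50308076e-05
  7.83449561e-01 -1.95041443e+00]
```

View pics/s10.png

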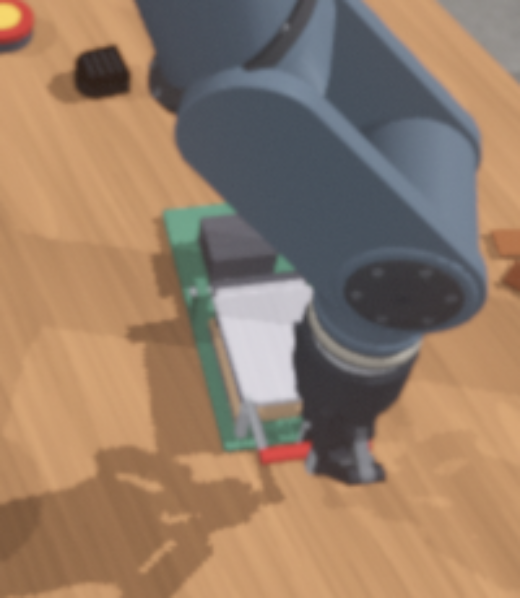

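View pics/w10.png

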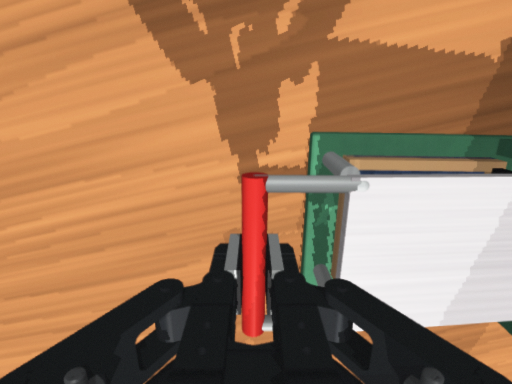

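The plate is nearly down; its stems are coming down over the grey posts. I'll lower the rest and watch the force.

```bash
python3 -m pendant '[{"x":0,"y":0,"z":0.004,"spin":0},{"x":0,"y":-0.001,"z":0.008,"spin":0},{"x":0,"y":-0.001,"z":0.011,"spin":0},{"x":0,"y":-0.001,"z":0.013,"spin":0},{"x":0,"y":-0.001,"z":0.013,"spin":0}]'
```

```text
clock: 15.1
position: [0.554, -0.2473, 0.2164]
ee_rot: [0.35, 3.12, -0.001]
force: [-8.6, 7.5, 25.0]
finger_gap: 0.129
```

```bash
python3 -m pendant '[{"x":0,"y":0,"z":-0.002,"spin":0},{"x":0,"y":0,"z":-0.002,"spin":0}]'
python3 -m pendant '[{"x":0,"y":0,"z":0,"spin":0},{"x":0,"y":0,"z":0,"spin":0},{"x":0,"y":0,"z":0,"spin":0},{"x":0,"y":0,"z":0,"spin":0}]' 0.4
python3 -m pendant '[{"x":0,"y":0,"z":-0.01,"spin":0},{"x":0,"y":0,"z":-0.03,"spin":0},{"x":0,"y":0,"z":-0.06,"spin":0},{"x":0,"y":0,"z":-0.1,"spin":0},{"x":0,"y":0,"z":-0.14,"spin":0},{"x":0,"y":0,"z":-0.16,"spin":0},{"x":0,"y":0,"z":-0.16,"spin":0}]'
python3 - <<'E'
from h import *
s=readout.sense();RT=pose('wrist',s)
p,d=eyes.read_camera('wrist');cv2.imwrite('pics/w11.png',p[:,:,::-1])
hsv=cv2.cvtColor(p,cv2.COLOR_RGB2HSV);H,S,V=[hsv[...,i].astype(int) for i in range(3)]
m=((H<5)|(H>175))&(S>170)&(V>110);v,u=np.where(m);X,ok=world('wrist',d,np.c_[u,v],RT);print('bar',np.median(X[ok],0))
p,d=eyes.read_camera('side');cv2.imwrite('pics/s11.png',cv2.resize(p[140:370,230:430,::-1],None,fx=2.6,fy=2.6))
E
```

```text
clock: 15.3
position: [0.554, -0.2473, 0.2169]
ee_rot: [0.351, 3.12, -0.001]
force: [-6.1, 5.6, 15.8]
finger_gap: 0.129
clock: 15.7
position: [0.5543, -0.2485, 0.2134]
ee_rot: [0.351, 3.12, -0.002]
force: [0.2, 0.0, -1.0]
finger_gap: 0.401
clock: 16.4
position: [0.5547, -0.2486, 0.3777]
ee_rot: [0.351, 3.114, -0.007]
force: [0.7, -0.0, -0.3]
finger_gap: 0.4
bar [ 0.54703876 -0.24614658  0.06453191]
```

View pics/w11.png

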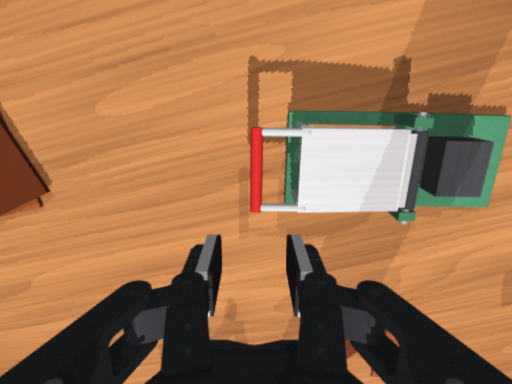

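View pics/s11.png

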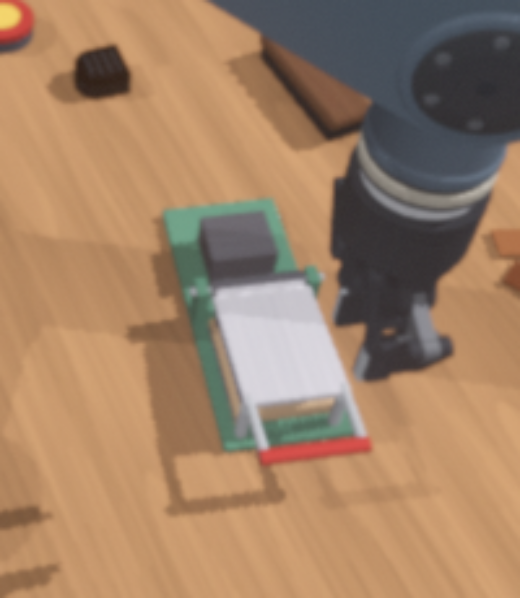

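```bash
python3 -m pendant '[{"x":0,"y":0,"z":0,"spin":0},{"x":0,"y":0,"z":0,"spin":0},{"x":0,"y":0,"z":0,"spin":0}]'
python3 - <<'E'
from h import *
u_=np.array([.2235,.9747]);hg=np.array([.5895,-.0917])
for n in('wrist','side','top'):
    s=readout.sense();RT=pose(n,s)
    p,d=eyes.read_camera(n);np.savez(n+'12.npz',p=p,d=d)
    if n=='wrist':print(s['position'],s['ee_rot'])
    hsv=cv2.cvtColor(p,cv2.COLOR_RGB2HSV);H,S,V=[hsv[...,i].astype(int) for i in range(3)]
    v,u=np.mgrid[0:384,0:512];uv=np.c_[u.ravel(),v.ravel()]
    X,ok=world(n,d,uv,RT); y=(X[:,:2]-hg)@u_; x=(X[:,:2]-hg)@np.array([.9747,-.2235])
    base=ok&(y<-.12+.0)&(y>-.2)&(abs(x)<.06)&(X[:,2]<.1)&(X[:,2]>.03)
    red=(((H<6)|(H>174))&(S>150)&(V>100)).ravel()&ok&(y<-.13)&(abs(x)<.06)
    if red.sum()>10: print(n,'bar',red.sum(),np.median(X[red],0),np.median(y[red]))
    w=ok&(S.ravel()<40)&(V.ravel()>140)&(abs(x)<.03)&(y<-.03)&(y>-.1)&(X[:,2]>.03)
    if w.sum()>30:
        A=np.c_[y[w],x[w],np.ones(w.sum())];c=np.linalg.lstsq(A,X[w,2],rcond=None)[0];print(n,'plate',w.sum(),'slope y,x',c,'range',y[w].min(),y[w].max())
    h=[x.tolist() if 0 else None]
    print([(np.round(q['box']).tolist(),round(q['confidence'],2)) for q in eyes.spot_in('brown_heel_centre',n)])
# reference at start
for n in('side','top'):
    f=np.load(n+'0.npz');p,d=f['p'],f['d'];RT=pose(n);hsv=cv2.cvtColor(p,cv2.COLOR_RGB2HSV);H,S,V=[hsv[...,i].astype(int) for i in range(3)]
    v,u=np.mgrid[0:384,0:512];X,ok=world(n,d,np.c_[u.ravel(),v.ravel()],RT);y=(X[:,:2]-hg)@u_; x=(X[:,:2]-hg)@np.array([.9747,-.2235])
    red=(((H<6)|(H>174))&(S>150)&(V>100)).ravel()&ok&(y>.13)&(y<.18)&(abs(x)<.06);print('start',n,np.median(X[red],0))
    w=ok&(S.ravel()<40)&(V.ravel()>140)&(abs(x)<.03)&(y>.04)&(y<.085)
    A=np.c_[y[w],x[w],np.ones(w.sum())];print(np.linalg.lstsq(A,X[w,2],rcond=None)[0])
p=np.load('side12.npz')['p'];cv2.imwrite('pics/s12.png',cv2.resize(p[235:330,290:380,::-1],None,fx=6,fy=6,interpolation=cv2.INTER_CUBIC))
E
```

```text
clock: 16.8
position: [0.5536, -0.248, 0.3718]
ee_rot: [-0.352, -3.119, -0.002]
force: [0.6, -0.3, -0.1]
finger_gap: 0.403
[ 0.55357703 -0.24797101  0.37179102] [-3.51551141e-01 -3.11944314e+00 -2.04674798e-03]
wrist bar 997 [ 0.54758079 -0.24614352  0.06454928] -0.16015600444709144
wrist plate 4127 slope y,x [-0.06195096 -0.00670934  0.05554872] range -0.09999695059519059 -0.030017507594497558
[]
side bar 223 [ 0.54948301 -0.24871826  0.06472525] -0.1627408688834505
side plate 786 slope y,x [-0.26301755 -0.09888073  0.04559128] range -0.09979198365292723 -0.03016183457670366
[([190.0, 206.0, 222.0, 239.0], 0.84)]
top bar 173 [ 0.55188624 -0.24395357  0.06558478] -0.1572523841683867
top plate 954 slope y,x [-0.06149239  0.00981554  0.05649521] range -0.09998401453152653 -0.03006716804382482
[([241.0, 244.0, 281.0, 279.0], 0.59)]
start side [0.62635447 0.06009139 0.05422509]
[-0.00259854 -0.00407029  0.05005287]
start top [0.62487416 0.0642011  0.05555643]
[-0.00038601  0.00438474  0.05012461]
```

View pics/s12.png

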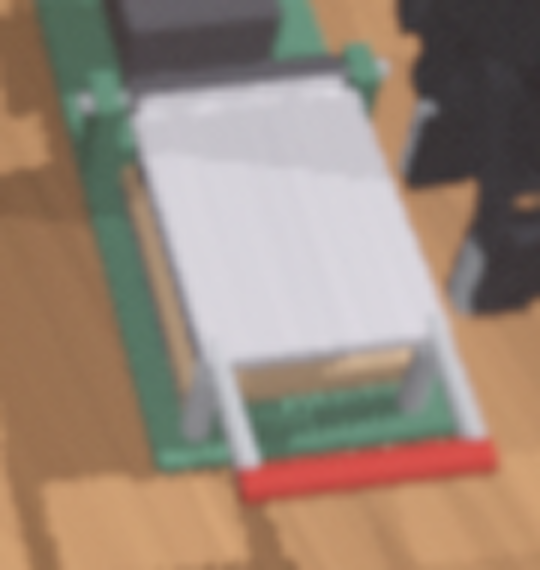

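The plate lies at 3.08 rad, about 0.06 rad short of flat, so something may be propping it. That could be an unseated heel or the posts. I'll look in through the side finger gap with the wrist camera held low beside the jig.

```bash
python3 -m pendant '[{"x":0.02,"y":0.003,"z":0,"spin":8},{"x":0.045,"y":0.008,"z":0,"spin":16},{"x":0.07,"y":0.012,"z":0,"spin":24},{"x":0.095,"y":0.016,"z":0,"spin":32},{"x":0.118,"y":0.02,"z":0,"spin":40},{"x":0.135,"y":0.0235,"z":0,"spin":48},{"x":0.135,"y":0.0235,"z":0.02,"spin":56},{"x":0.135,"y":0.0235,"z":0.05,"spin":64},{"x":0.135,"y":0.0235,"z":0.08,"spin":72},{"x":0.135,"y":0.0235,"z":0.1,"spin":80}]' 0
python3 -m pendant '[{"x":0,"y":0,"z":0.03,"spin":6},{"x":0,"y":0,"z":0.06,"spin":10},{"x":0,"y":0,"z":0.067,"spin":10},{"x":0,"y":0,"z":0.067,"spin":10},{"x":0,"y":0,"z":0.067,"spin":10}]'
python3 - <<'E'
from h import *
p,d=eyes.read_camera('wrist');cv2.imwrite('pics/w13.png',p[:,:,::-1]);np.savez('w13.npz',p=p,d=d,pos=readout.sense()['position'],rot=readout.sense()['ee_rot'])
E
```

```text
clock: 18.1
position: [0.4272, -0.195, 0.272]
ee_rot: [-2.282, -2.158, 0.0]
force: [-0.0, -0.3, 0.0]
finger_gap: 0.0
clock: 18.6
position: [0.4278, -0.1954, 0.207]
ee_rot: [2.454, 1.959, 0.001]
force: [-0.1, -0.5, 0.4]
finger_gap: 0.002
```

View pics/w13.png

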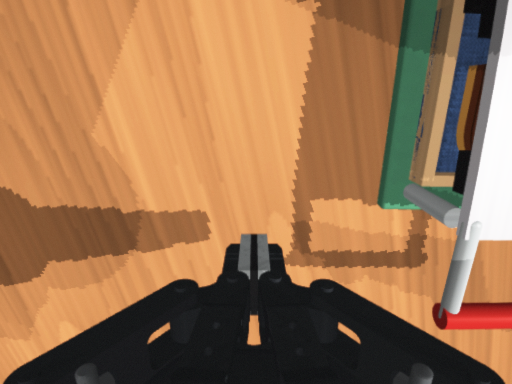

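```bash
python3 - <<'E'
from h import *
f=np.load('w13.npz');p,d=f['p'],f['d'];s=dict(position=f['pos'],ee_rot=f['rot']);RT=pose('wrist',s)
cv2.imwrite('pics/w13c.png',cv2.resize(p[0:240,392:512,::-1],None,fx=3.3*1.5,fy=2.5,interpolation=cv2.INTER_CUBIC))
u_=np.array([.2235,.9747]);h_=np.array([.9747,-.2235]);N=np.array([.576,-.1493])
for r in range(20,200,15):
    for c in range(440,511,4):
        X,ok=world('wrist',d,[[c,r]],RT)
        if not ok[0]: continue
        q=X[0,:2]-N; print((c,r),'x%.0f y%.0f z%.0f'%(1000*q@h_,1000*q@u_,1000*X[0,2]),tuple(p[r,c]),end=' ')
        print() if c%12==0 else None
E
```

```text
(440, 20) x-43 y35 z15 (np.uint8(83), np.uint8(66), np.uint8(47)) (444, 20) x-43 y35 z18 (np.uint8(92), np.uint8(73), np.uint8(51)) 
(448, 20) x-43 y34 z21 (np.uint8(93), np.uint8(73), np.uint8(51)) (452, 20) x-43 y33 z25 (np.uint8(158), np.uint8(122), np.uint8(85)) (456, 20) x-41 y33 z25 (np.uint8(162), np.uint8(127), np.uint8(89)) 
(460, 20) x-39 y34 z24 (np.uint8(162), np.uint8(127), np.uint8(88)) (464, 20) x-32 y35 z15 (np.uint8(60), np.uint8(64), np.uint8(80)) (468, 20) x-30 y35 z16 (np.uint8(38), np.uint8(52), np.uint8(79)) 
(472, 20) x-28 y36 z16 (np.uint8(41), np.uint8(57), np.uint8(84)) (476, 20) x-26 y36 z16 (np.uint8(43), np.uint8(59), np.uint8(87)) (480, 20) x-41 y30 z40 (np.uint8(25), np.uint8(29), np.uint8(39)) 
(484, 20) x-42 y29 z44 (np.uint8(12), np.uint8(13), np.uint8(13)) (488, 20) x-40 y29 z43 (np.uint8(11), np.uint8(9), np.uint8(11)) (492, 20) x-41 y29 z47 (np.uint8(19), np.uint8(18), np.uint8(19)) 
(496, 20) x-43 y27 z53 (np.uint8(89), np.uint8(88), np.uint8(90)) (500, 20) x-44 y27 z56 (np.uint8(89), np.uint8(87), np.uint8(89)) (504, 20) x-44 y26 z58 (np.uint8(1
[... 13040 characters left out ...]
-44 y-35 z60 (np.uint8(129), np.uint8(125), np.uint8(128)) (476, 185) x-44 y-35 z62 (np.uint8(249), np.uint8(248), np.uint8(249)) (480, 185) x-42 y-34 z62 (np.uint8(252), np.uint8(251), np.uint8(251)) 
(484, 185) x-40 y-35 z61 (np.uint8(253), np.uint8(252), np.uint8(252)) (488, 185) x-40 y-34 z63 (np.uint8(253), np.uint8(252), np.uint8(252)) (492, 185) x-37 y-34 z62 (np.uint8(253), np.uint8(252), np.uint8(252)) 
(496, 185) x-36 y-34 z62 (np.uint8(252), np.uint8(251), np.uint8(251)) (500, 185) x-33 y-35 z61 (np.uint8(253), np.uint8(252), np.uint8(252)) (504, 185) x-32 y-34 z62 (np.uint8(253), np.uint8(252), np.uint8(252)) 
(508, 185) x-30 y-34 z62 (np.uint8(253), np.uint8(252), np.uint8(252))
```

View pics/w13c.png

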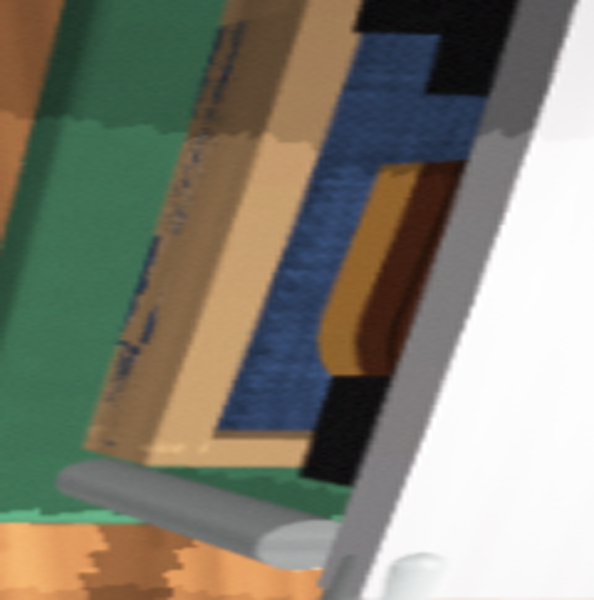

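The side view shows the heel flat on the blue floor, tread band down and level from (462,95) to (460,140). Its long side is at nest x ≈ -25 mm and its flat end at y ≈ +16 mm, so the centre is at about (0, -11) mm. The plate clears it and rests on the posts at about 3.08 rad, which meets the requirement. A last check on the black heel, then I'll hand in.

```bash
python3 - <<'E'
from h import *
from bench import job
n='top';RT=pose(n);p,d=eyes.read_camera(n);m=(p.max(2)<55);m[:140]=0;m[190:]=0;m[:,:190]=0;m[:,235:]=0
v,u=np.where(m);X,ok=world(n,d,np.c_[u,v],RT);X=X[ok];X=X[abs(X[:,2]-.028)<.012];print('black',X.mean(0), 'start .5795 .2336')
print(readout.sense()['clock'],readout.sense()['force'])
job.close_job()
E
```

```text
black [0.57925811 0.23329506 0.02771568] start .5795 .2336
18.7 [ 0.09294238 -0.0750278   0.04679749]
the job is handed in; nothing more can be done
```

I put the smaller brown heel in the pocket, tread up, and swung the plate over by the red bar. The heel dropped into the nest tread-down, the plate is lying over it, and I handed the job in at 18.7 s.

**Last checks:**
- **Heel:** it lies flat in the nest with the tread on the blue floor. Its centre is about 0 mm along the hinge and -11 mm across it from the nest middle, against limits of 16 and 20 mm. I worked this out from its visible side and flat end, because the plate hides the rest of it.
- **Plate:** it rests at about 3.08 rad, above the 3.0 required but short of the nominal 3.14. It seems to be resting on its posts and clears the heel.
- **Black heel:** it moved less than 1 mm by my measurement.
- **Robot:** the gripper is clear of everything, with no contact force showing.

**What went wrong:**
- My first move was refused because each row needs all four values; nothing moved.
- Pressing the plate onto its stops peaked at about 25 N at the wrist, below the limits.

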